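Fasten the cool box and draw out its pull-handle

TASK

Get the cool box ready to be taken away: swing the steel hasp on its lid over to the front until it lies flat with the staple through its slot. Then grip the bar of the pull-handle so that its front button is squeezed in, and draw the handle straight up past its first stop as far as its second stop. It springs back when let go, so finish while holding the bar there, fully drawn out; leave the hasp shut and the things round the box where they are.

Things in the scene. Friction and masses are not known exactly. Their poses are not given: they have to be found in the camera images.
- coolbox: small grey cool box with white lid, black seal, two wheels at its back and rubber feet; 160 mm deep (x), 250 mm wide (y), lid top 150 mm above its underside. It stands firmly and does not move. Origin: centre of its underside; x points from its front (staple side) to its back, y to its left seen from the front, z up. The hasp is on its left half (y = +66 mm), the pull-handle on its right half (x = +30, y = -62 mm).
- hasp_pin (a point): middle of the hasp's hinge pin, on the lid 154 mm above the box's underside, at x = +10, y = +66 mm in the box's frame. The pin runs along the box's y; the point turns with the box, not with the hasp
- hasp_end (a point): middle of the free end of the hasp, a flat steel leaf 90 mm long from the pin, 34 mm wide, 4 mm thick, with a slot 20 mm long (63 to 83 mm from the pin) for the staple
- staple (a point): top of the steel wire loop on the front rim, at x = -66, y = +66 mm in the box's frame, 165 mm above its underside; the loop is 19 mm wide (along y), 5 mm thick; when the hasp is shut it stands 10 mm up through the hasp's slot
- hasp (a joint): angle of the hasp, rad: 0 = lying flat on the lid with the staple through its slot (shut), 1.57 = upright, up to 2.0 = leaning to the back. Stiff hinge: it stays where it is left; about 1 N at mid length moves it
- grip: black cross-bar of the pull-handle, 22 mm thick (box x), 104 mm long (box y), 28 mm tall; origin at its centre, 191 mm above the box's underside (41 mm above the lid) while pushed in; axes as the box's. Below it the steel tube (16x24 mm) goes into a collar 6 mm high on the lid. It slides straight up and cannot turn
- button_face (a point): middle of the front face of the release button, a grey pad 46 mm long and 16 mm tall in the middle of the bar's front side; it stands 7 mm proud (18 mm in front of the bar's centre) and 2 mm proud when pressed, so the bar with the button measures 29 mm, squeezed 24 mm
- button (a joint): travel of the button, m: 0 = out, 0.005 = fully in, towards the box's back; about 5 N holds it fully in, it springs out by itself. Squeezing the bar front to back with the two fingers presses it. While it is out a tooth locks the pushed-in handle; it must be in for the first 20 mm of the pull
- handle_upper (a joint): travel of the inner tube with the bar out of the outer tube, m: 0 = pushed in, 0.060 = out. It comes first (pull of about 4 to 5 N): its end is the first stop
- handle_lower (a joint): travel of the outer tube out of the box, m: 0 = pushed in, 0.060 = out. It follows after the first stop (pull of about 8 to 9 N): its end is the second stop, the bar then 120 mm higher than at first. Springs draw both tubes back in when the bar is let go
- pepper_mill: wooden pepper mill, 58 mm across, 150 mm tall, close behind the cool box; a bystander, origin at the centre of its underside
- garlic: bulb of garlic, about 53 mm, close behind the cool box; a bystander, origin at the centre of its underside
- spice_jar: round spice jar, 46 mm across, 106 mm tall, on the strip of worktop in front of the hob; a bystander, origin at the centre of its underside
- salt_shaker: salt shaker, 44 mm across, 90 mm tall, on the strip of worktop in front of the hob; a bystander, origin at the centre of its underside

How it is judged:
On the way, in this order (a step that is already met when the one before it is completed fails the run):
1. the hasp lies shut over the staple, the handle still pushed in (value of joint hasp below 0.07 rad and value of joint each of handle_upper, handle_lower below 0.008 m), for 0.2 s.
2. the button is pressed while the handle is still pushed in (value of joint button above 0.003 m and value of joint handle_upper below 0.02 m and contact force between the fingers and grip above 1 N), for 0.05 s.
3. the handle is drawn out to its first stop (value of joint handle_upper above 0.055 m), for 0.05 s.
At the end, for the whole second after the job is handed in: The program finishes while holding: both tubes are out to within 5 mm of their 60 mm (second stop), the bar is at rest and gripped by the fingers (more than 2 N), and the hasp is shut to within 0.07 rad (value of joint hasp below 0.07 rad and value of joint each of handle_upper, handle_lower above 0.055 m and contact force between the fingers and grip above 2 N and linear speed of grip below 0.02 m/s); the arm keeps its last pose, push and grip.
It fails at once if the handle is drawn out before the hasp is shut, or the hasp opened again meanwhile (value of joint hasp above 0.15 rad and value of joint any of handle_upper, handle_lower above 0.02 m).
It fails at once if a thing round the box is moved by more than 30 mm (distance of any of pepper_mill, garlic, spice_jar, salt_shaker from where it was at the start of the episode above 0.03 m).
It also fails if it takes over 51 s, if anything falls off the work surface, if the arm or the gripper's body presses on something with over 40 N, if the wrist force passes 120 N, or if a joint passes its speed limit or range.

ROBOT

A 6-joint arm with a two-finger parallel gripper is mounted at the origin on a cart in front of the work surface, level with it; the furniture and walls round the work are solid. World frame = base frame: x ahead of the robot, y to its left, z up, the work surface at z = 0. Lengths are in m, angles in rad, forces in N, time in s.
With the tool pointing down it reaches from about 0.375 to 0.9 m from the base axis. Payload 3.1 kg.
Tool frame: the origin (TCP) lies between the finger pads; the fingertips stand 11 mm ahead of it and the grasp point (between the pads) lies 8 mm behind it; z points along the fingers, y is the line along which they close (so a half turn about z gives the same grasp; the last joint's range is limited). The gripper opens to 87 mm and grips with 3 to 60 N. Pads are 19 mm wide; open, the fingers measure 117 mm over their backs; the gripper's body (75 mm by 190 mm) begins 51 mm behind the grasp point.
Start: joints at [-1.353, 0.527, 1.433, -0, 1.181, -0.178], TCP at [0.241, -0.577, 0.234] pointing down, gripper open.
Joint ranges: [-3.08, 3.08], [-0.75, 2.2], [0.22, 2.44], [-1.43, 4.57], [0, 2.65], [-2.85, 2.85]. Speed limits (rad/s): [2.79, 2.79, 3.14, 3.14, 3.14, 3.14].

INTERFACE

Orientations are given as a unit quaternion [x, y, z, w].
In Python, from rig import robot gives the robot as it stands.
- The arm moves only by the tool move_arm, never from a script. Its argument "moves" is text: rows parted by semicolons, each of 7 numbers parted by spaces: the shift along the tool's x, y, z in units of 100 mm (1.0 is 100 mm), then the turn, a rotation vector about the tool's x, y, z in units of 90 degrees (1.0 is 90 degrees), then the opening, from 0 (shut) to 1 (fully open). A call has 1 to 12 rows; each row is the pose to reach, as a shift and turn from the pose commanded when the call began, along the tool's axes at that moment; what a row does not reach only later rows make up. A row lasts 1/10 s, in which the tool goes at most 50 mm and 8.59 degrees, less where a joint would pass 70% of its speed; a pose out of reach is approached as far as the arm can. A call with a number of a shift or a turn outside -1 to 1 is refused whole. A call with a gripper value outside its range is refused whole. The fingers move at their own pace and stop on an object; "squeeze" is the grip in N (left out, the last holds). Time passes only in rows, so rows that repeat a pose let the fingers close. It gives the time, the measured TCP pose, the force, the opening and the grip force at its end, in the units of the state.
- robot.get_obs(): the state, without advancing time (a new reading comes with each control period).
- robot.camera(name): name is "side" or "top"; returns a dict with "image" (384x512x3 uint8, red, green, blue), "intrinsics" (3x3 intrinsics, pixels), "dist_coeffs" ([k1, k2, p1, p2, k3] as OpenCV has them; the pictures are not rectified), "extrinsics" (4x4, takes a point from world to camera coordinates). Camera axes: x right, y up, looking along -z (the intrinsics and any distortion apply to the point x, -y, -z); pixel columns grow to the right and rows downward; lengths in m; the calibration is good to about 2 mm. A picture is of the moment at which its call begins. There is no depth.
- robot.hand_in(): hands the job in; it is judged then, once.
The state is a dict: "time": time; "q": joint angles; "joint_velocities": joint speeds; "joint_torque": joint torques, N m; "position": TCP position; "tool_rot": TCP orientation; "ft_force": force on the tool from outside, world axes, zero at the start; "moment": the same for the moment, N m; "grip_width": finger opening in m; "grip_force": force on a finger pad.
Only numpy, scipy, OpenCV 4.12 (cv2) and the standard library are available. Lean on these libraries where they do the work, as an engineer would, in place of code of your own. Each camera call takes 0.05 s, during which the arm holds its last target. There are 200 camera calls.

## Working session

There is one attempt and no reset: what is moved stays moved. The work goes in short steps, Python scripts to look and compute and a tool call to move; the robot and the scene stay as the last step left them, time stands still between calls to the robot, and variables do not carry over. Pictures are saved under pics/ and viewed, at most 10 in all, crops included, and the job is handed in when it is done.

Besides the shell and the picture viewer there is one more tool, called after "Emit:" as a command line: name --argument value ..., lists and objects as JSON in quotes. move_arm: Moves the arm, as the interface text tells. Shifts and turns lie within -1 to 1; 1 stands for 100 mm of shift or 90 degrees of turn. Its arguments: {"type":"object","properties":{"moves":{"type":"string"},"squeeze":{"type":"number"}},"required":["moves"]}

```bash
mkdir -p pics; python3 - <<'E'
from rig import robot
import cv2,numpy as np,pickle
o=robot.get_obs();print(o['time'],o['position'],o['tool_rot'],o['grip_width'],o['ft_force'])
d={}
for n in("side","top"):
    c=robot.camera(n);d[n]=c
    cv2.imwrite(f"pics/{n}0.png",cv2.resize(c["image"][:,:,::-1],(800,600),interpolation=cv2.INTER_CUBIC))
    print(n,c["intrinsics"],c["dist_coeffs"],c["extrinsics"])
pickle.dump(d,open("cams0.pkl","wb"))
E
```

```text
0.0 [ 0.24084374 -0.57597046  0.23259055] [ 9.80481035e-01  1.96610796e-01 -3.14021986e-05 -1.06441245e-03] 0.08739207832790745 [-1.4043328  -0.59054461 -0.06741074]
side [[348.0443157    0.         252.13712599]
 [  0.         348.0443157  186.94204097]
 [  0.           0.           1.        ]] [-0.00910571  0.          0.          0.          0.        ] [[ 0.32949438 -0.94406993  0.0128613  -0.36764553]
 [ 0.62782365  0.22925311  0.74382825 -0.47378016]
 [-0.70517438 -0.2370126   0.66824705 -0.88888867]
 [ 0.          0.          0.          1.        ]]
top [[352.91435874   0.         256.78391216]
 [  0.         352.91435874 196.94484033]
 [  0.           0.           1.        ]] [-0.06540318  0.          0.          0.          0.        ] [[ 5.69020127e-03 -9.99983446e-01  8.54526543e-04 -1.76792544e-01]
 [ 9.88596215e-01  5.75399637e-03  1.50480613e-01 -6.09050442e-01]
 [-1.50483039e-01 -1.14832705e-05  9.88612591e-01 -1.04751603e+00]
 [ 0.00000000e+00  0.00000000e+00  0.00000000e+00  1.00000000e+00]]
```

View pics/side0.png

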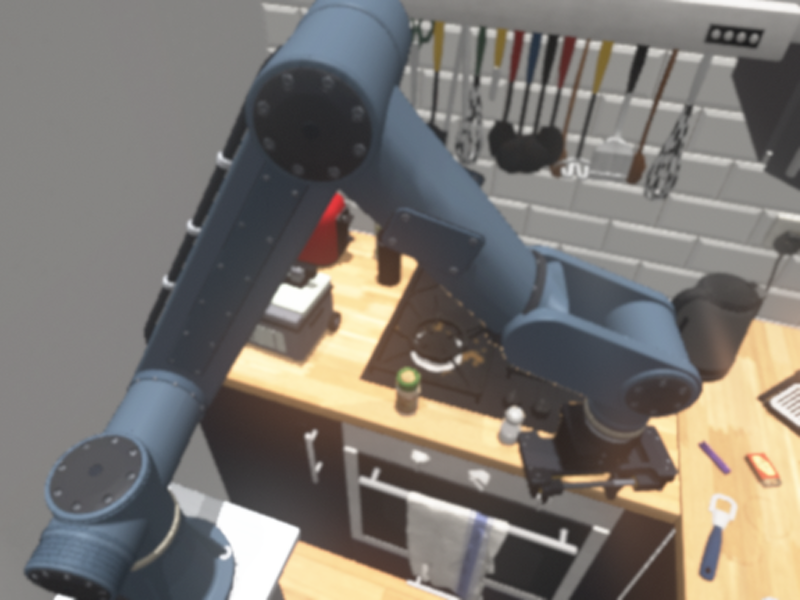

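View pics/top0.png

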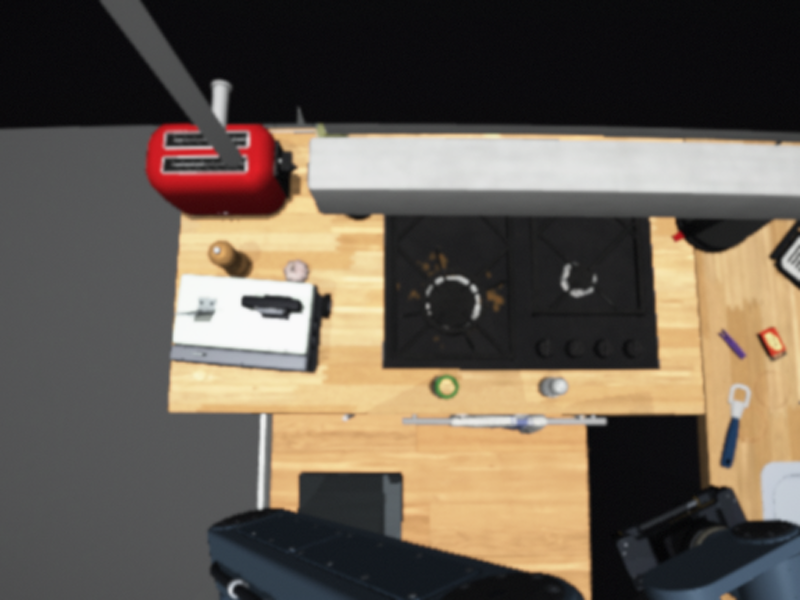

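The side view is mostly blocked by the arm. The top view shows the box at about (245,322), the hasp at (205,305), the handle bar at (272,303), the mill at (222,252) and the garlic at (296,270). Next I'll enlarge the box.

```bash
python3 - <<'E'
import cv2,pickle
d=pickle.load(open("cams0.pkl","rb"))
im=d["top"]["image"][:,:,::-1]
cv2.imwrite("pics/topc.png",cv2.resize(im[160:245,100:215],None,fx=6.9,fy=6.9,interpolation=cv2.INTER_CUBIC))
E
```

```text
(no output)
```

View pics/topc.png

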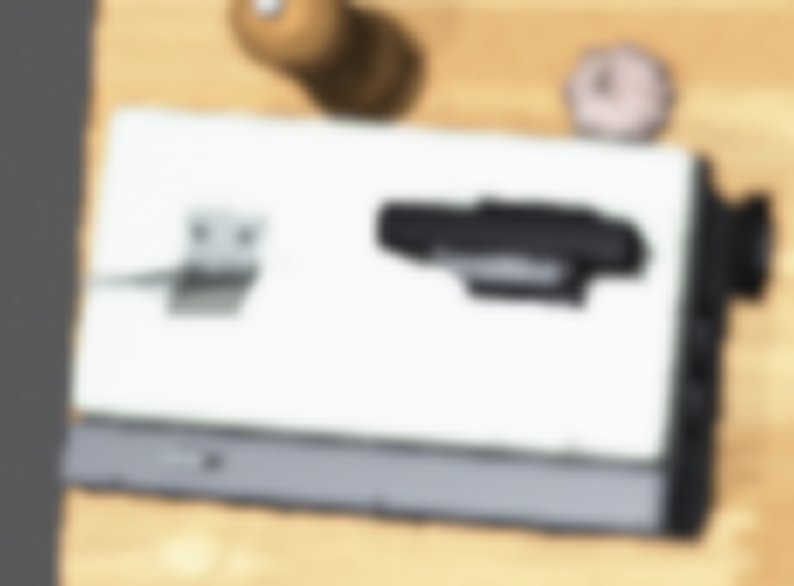

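The crop shows the lid's back corners at (110,107) and (700,155), the grey rim's front corners at (62,487) and (665,530), and the staple at about (200,459). The hasp pin is at about (220,268), with the leaf standing upright, and the bar top is centred at about (512,230).

```bash
cat > h.py <<'E'
import numpy as np,cv2,pickle
F=np.diag([1.,-1,-1])
def proj(c,P):
    E=c["extrinsics"];R=F@E[:3,:3];t=F@E[:3,3]
    return cv2.projectPoints(np.asarray(P,float).reshape(-1,3),cv2.Rodrigues(R)[0],t,c["intrinsics"],np.array(c["dist_coeffs"]))[0].reshape(-1,2)
def b2w(p,b):
    p=np.asarray(p,float).reshape(-1,3);c,s=np.cos(b[2]),np.sin(b[2])
    return np.c_[b[0]+c*p[:,0]-s*p[:,1],b[1]+s*p[:,0]+c*p[:,1],p[:,2]]
E
python3 - <<'E'
from h import *
from scipy.optimize import least_squares
c=pickle.load(open("cams0.pkl","rb"))["top"]
def px(u):return (np.array(u)+.5)/6.9-.5+[100,160]
names=["BL","BR","FL","FR","pin","staple","grip","button"]
P=np.array([[80,125,150],[80,-125,150],[-80,125,150],[-80,-125,150],[10,66,154],[-66,66,163],[30,-62,205],[12,-62,191]])/1e3
U=px([[110,107],[700,155],[62,487],[665,530],[222,268],[200,459],[512,230],[503,265]])
for idx in ([0,1,2,3],[0,1,4,5,6,7],[4,5,6,7],range(8)):
    idx=list(idx)
    r=least_squares(lambda b:(proj(c,b2w(P[idx],b))-U[idx]).ravel(),[.6,.2,-.1])
    print(idx,r.x,np.degrees(r.x[2]));e=(U-proj(c,b2w(P,r.x)))
    for n,v in zip(names,e):print("  ",n,v.round(2),end="")
    print()
b=r.x
print(b2w(P,b).round(3))
E
```

```text
[0, 1, 2, 3] [ 0.56815722  0.11252342 -0.06677229] -3.8257705242185183
   BL [0.31 0.41]   BR [-0.73  1.29]   FL [ 0.77 -0.45]   FR [-0.31 -1.13]   pin [-0.05 -1.72]   staple [ 1.25 -0.83]   grip [ 0.51 -0.55]   button [-1.29 -2.91]
[0, 1, 4, 5, 6, 7] [ 0.57025215  0.11262489 -0.06603684] -3.783632413108749
   BL [0.32 1.1 ]   BR [-0.7   2.05]   FL [0.74 0.27]   FR [-0.32 -0.34]   pin [-0.05 -1.  ]   staple [ 1.23 -0.08]   grip [0.52 0.24]   button [-1.28 -2.12]
[4, 5, 6, 7] [ 0.57229288  0.11248834 -0.05110014] -2.927822082498291
   BL [0.71 1.18]   BR [-0.41  3.43]   FL [0.31 0.3 ]   FR [-0.88  1.05]   pin [-0.05 -0.62]   staple [0.83 0.28]   grip [0.57 1.35]   button [-1.33 -1.02]
[0, 1, 2, 3, 4, 5, 6, 7] [ 0.57028566  0.11248916 -0.06363476] -3.6460029334126207
   BL [0.35 1.01]   BR [-0.69  2.17]   FL [0.64 0.16]   FR [-0.45 -0.22]   pin [-0.08 -1.04]   staple [ 1.13 -0.13]   grip [0.49 0.31]   button [-1.33 -2.05]
[[ 0.658  0.232  0.15 ]
 [ 0.642 -0.017  0.15 ]
 [ 0.498  0.242  0.15 ]
 [ 0.482 -0.007  0.15 ]
 [ 0.584  0.178  0.154]
 [ 0.509  0.183  0.163]
 [ 0.596  0.049  0.205]
 [ 0.578  0.05   0.191]]
```

Emit:
move_arm --moves "1 -0.9 -0.9 0 0 0 0;1 -0.9 -0.9 0 0 0 0;1 -0.9 -0.9 0 0 0 0;1 -0.9 -0.9 0 0 0 0;1 -0.9 -0.9 0 0 0 0" --squeeze 10

```text
time: 0.6
position: [0.2994, -0.4542, 0.3248]
tool_rot: [0.98, 0.198, 0.0, 0.001]
ft_force: [0.4, -0.2, -0.5]
grip_width: 0.0549
grip_force: 0.0
```

```bash
python3 - <<'E'
from h import *
c=pickle.load(open("cams0.pkl","rb"))["top"]
b=[.5703,.1125,-.0636]
for a in (1.2,1.35,1.5,1.57,1.7,1.9):
    P=np.array([[10-90*np.cos(a),66+s,154+90*np.sin(a)] for s in(-17,0,17)])/1e3
    print(a,((proj(c,b2w(P,b))-[100,160]+.5)*6.9-.5).round(0).tolist())
E
```

```text
1.2 [[179.0, 333.0], [134.0, 329.0], [89.0, 326.0]]
1.35 [[179.0, 297.0], [134.0, 294.0], [90.0, 290.0]]
1.5 [[181.0, 261.0], [137.0, 257.0], [92.0, 254.0]]
1.57 [[183.0, 244.0], [139.0, 241.0], [94.0, 237.0]]
1.7 [[188.0, 213.0], [143.0, 210.0], [99.0, 207.0]]
1.9 [[198.0, 169.0], [153.0, 166.0], [109.0, 163.0]]
```

Emit:
move_arm --moves "1 -0.9 0 0 0 0 0;1 -0.9 0 0 0 0 0;1 -0.9 0 0 0 0 0;1 -0.9 0 0 0 0 0"

```text
time: 1.0
position: [0.3563, -0.3304, 0.3219]
tool_rot: [0.98, 0.198, -0.001, -0.002]
ft_force: [0.2, -0.7, 1.0]
grip_width: 0.0233
grip_force: 0.0
```

Emit:
move_arm --moves "1 -0.9 0 0 0 0 0;1 -0.9 0 0 0 0 0;1 -0.9 0 0 0 0 0;1 -0.9 0 0 0 0 0"

```text
time: 1.4
position: [0.4143, -0.2101, 0.3223]
tool_rot: [0.98, 0.198, -0.001, -0.001]
ft_force: [-0.4, -0.6, 0.0]
grip_width: 0.0011
grip_force: 0.0
```

Emit:
move_arm --moves "1 -0.9 0 0 0 0 0;1 -0.9 0 0 0 0 0;1 -0.9 0 0 0 0 0;1 -0.9 0 0 0 0 0"

```text
time: 1.8
position: [0.4727, -0.0895, 0.3226]
tool_rot: [0.98, 0.198, -0.0, -0.0]
ft_force: [-0.1, -0.8, -0.4]
grip_width: 0.0005
grip_force: 0.0
```

Emit:
move_arm --moves "1 -0.9 0 0 0 -0.1 0;1 -0.9 0 0 0 -0.2 0;1 -0.9 0 0 0 -0.3 0;1 -0.9 0 0 0 -0.4 0;1 -0.9 0 0 0 -0.5 0;1 -0.9 0 0 0 -0.6 0;1 -0.9 0 0 0 -0.7 0;1 -0.9 0 0 0 -0.7 0;1 -0.9 0 0 0 -0.7 0"

```text
time: 2.7
position: [0.5295, 0.0284, 0.3226]
tool_rot: [0.734, 0.679, -0.001, 0.0]
ft_force: [-0.0, 0.0, -0.2]
grip_width: 0.0007
grip_force: 0.0
```

Emit:
move_arm --moves "1 0.83 0 0 0 0 0;1 0.83 0 0 0 0 0;1 0.83 0 0 0 0 0;1 0.83 0 0 0 0 0"

```text
time: 3.1
position: [0.6223, 0.1253, 0.3221]
tool_rot: [0.733, 0.68, 0.0, 0.0]
ft_force: [-0.8, 0.1, -1.3]
grip_width: 0.0003
grip_force: 0.0
```

Emit:
move_arm --moves "0.54 0 0 0 0 0 0;0.54 0 0 0 0 0 0;0.54 0 0.5 0 0 0 0;0.54 0 0.5 0 0 0 0"

```text
time: 3.5
position: [0.6187, 0.1763, 0.267]
tool_rot: [0.734, 0.679, -0.006, -0.004]
ft_force: [-1.5, -0.8, -1.8]
grip_width: 0.0001
grip_force: 0.0
```

```bash
python3 - <<'E'
from rig import robot
import cv2,numpy as np
a=robot.camera("side")["image"][150:280,110:260,::-1];t=robot.camera("top")["image"][130:260,90:240,::-1]
cv2.imwrite("pics/h1.png",cv2.resize(np.hstack([a,t]),(800,347),interpolation=cv2.INTER_CUBIC))
E
```

```text
(no output)
```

View pics/h1.png

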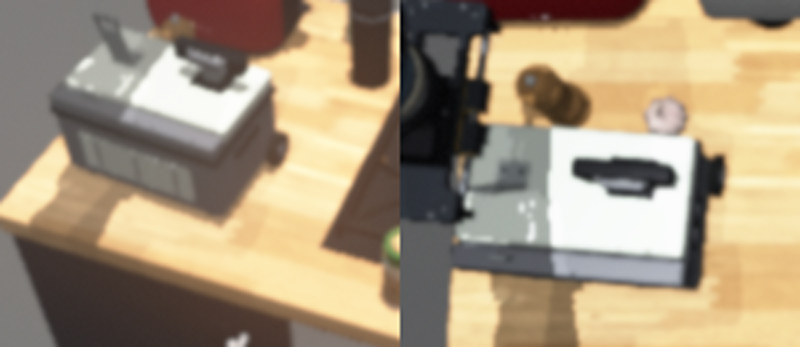

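The side view shows the leaf upright at (118,40) with the hand's shadow on the lid. The top view shows the gripper at (440,120), displaced to the left by perspective. I'll project the TCP into both views to check this.

```bash
python3 - <<'E'
from rig import robot
from h import *
o=robot.get_obs();print(o['position'])
b=[.5703,.1125,-.0636]
for n,off,s in(("side",[110,150],0),("top",[90,130],1)):
    c=robot.camera(n);p=np.array([o['position'],o['position']-[0,0,.011],b2w([-.005,.066,.243],b)[0],b2w([.01,.066,.154],b)[0],b2w([.03,-.062,.205],b)[0]])
    print(n,((proj(c,p)-off)*2.667+[400*s,0]).round(0).tolist(), -c["extrinsics"][:3,:3].T@c["extrinsics"][:3,3])
    if n=="side": cv2.imwrite("pics/h2.png",cv2.resize(c["image"][100:250,100:260,::-1],(800,750)[:2] if 0 else (640,600),interpolation=cv2.INTER_CUBIC))
E
```

```text
[0.62250038 0.17683976 0.27260691]
side [[125.0, -27.0], [126.0, -20.0], [105.0, 15.0], [124.0, 62.0], [211.0, 48.0]] [-0.20823399 -0.44914533  0.9511367 ]
top [[471.0, 127.0], [476.0, 129.0], [478.0, 187.0], [512.0, 185.0], [622.0, 167.0]] [ 0.44547755 -0.17329717  1.1273889 ]
```

View pics/h2.png

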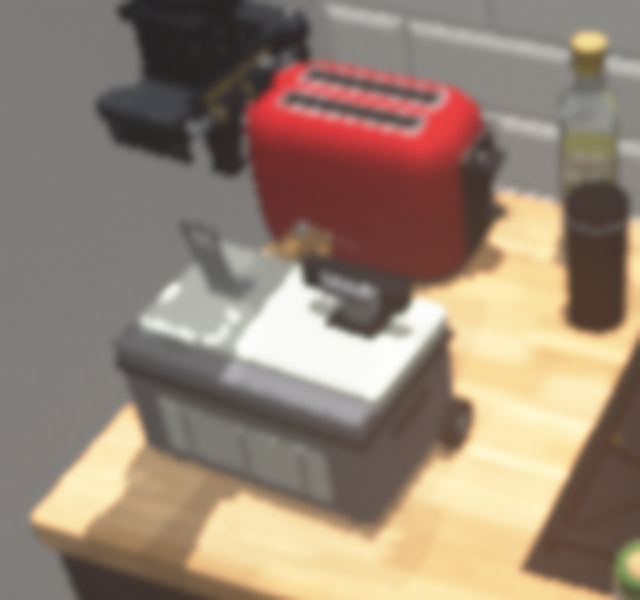

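Emit:
move_arm --moves "0 0 0.3 0 0 0 0;0 0 0.62 0 0 0 0;0 0 0.62 0 0 0 0;0 -0.12 0.62 0 0 0 0;0 -0.23 0.62 0 0 0 0;0 -0.33 0.65 0 0 0 0;0 -0.43 0.67 0 0 0 0;0 -0.53 0.72 0 0 0 0;0 -0.63 0.77 0 0 0 0;0 -0.68 0.85 0 0 0 0;0 -0.73 0.92 0 0 0 0;0 -0.73 0.92 0 0 0 0"

```text
time: 4.9
position: [0.5485, 0.1841, 0.1798]
tool_rot: [0.733, 0.68, -0.002, -0.001]
ft_force: [-0.2, -0.4, 1.3]
grip_width: 0.0007
grip_force: 0.0
```

Emit:
move_arm --moves "0 0 0.06 0 0 0 0;0 0 0.1 0 0 0 0;0 0 0.13 0 0 0 0;0 0 0.13 0 0 0 0"

```text
time: 5.3
position: [0.5503, 0.184, 0.1679]
tool_rot: [0.733, 0.68, -0.0, -0.0]
ft_force: [-0.1, 0.4, -0.1]
grip_width: 0.0005
grip_force: 0.0
```

Emit:
move_arm --moves "0 0 0.03 0 0 0 0;0 0 0.03 0 0 0 0;0 0 0.03 0 0 0 0"

```text
time: 5.6
position: [0.5508, 0.1841, 0.1673]
tool_rot: [0.733, 0.68, 0.001, 0.0]
ft_force: [-3.3, -0.7, 9.3]
grip_width: 0.0009
grip_force: 4.6
```

Emit:
move_arm --moves "0 0 -0.4 0 0 0 0;0 0 -0.8 0 0 0 0;0 0 -1 0 0 0 0.5;-0.5 0.27 -1 0 0 0 1;-1 0.54 -1 0 0 -0.007 1;-1 0.54 -1 0 0 -0.007 1;-1 0.54 -1 0 0 -0.007 1;-1 0.54 -1 0 0 -0.007 1;-1 0.54 -1 0 0 -0.007 1;-1 0.54 -1 0 0 -0.007 1"

```text
time: 6.6
position: [0.596, 0.0819, 0.2655]
tool_rot: [0.729, 0.685, -0.0, -0.0]
ft_force: [-0.2, -0.5, 0.1]
grip_width: 0.0566
grip_force: 0.0
```

```bash
python3 - <<'E'
from rig import robot
from h import *
b=[.5703,.1125,-.0636]
c=robot.camera("side");t=robot.camera("top");pickle.dump({"side":c,"top":t},open("cams1.pkl","wb"))
a=c["image"][125:235,110:220,::-1];i=t["image"][150:260,95:205,::-1]
cv2.imwrite("pics/h3.png",cv2.resize(np.hstack([a,i]),(800,400),interpolation=cv2.INTER_CUBIC))
P=b2w([[.03,-.062,.205],[.012,-.062,.191],[.019,-.114,.205],[.019,-.01,.205],[-.08,.066,.158],[-.066,.066,.165]],b)
k=400/110
print(((proj(c,P)-[110,125]+.5)*k).round(0).tolist());print(((proj(t,P)-[95,150]+.5)*k+[400,0]).round(0).tolist())
E
```

```text
[[289.0, 158.0], [281.0, 181.0], [333.0, 180.0], [235.0, 151.0], [114.0, 231.0], [122.0, 216.0]]
[[686.0, 157.0], [688.0, 184.0], [756.0, 176.0], [615.0, 167.0], [520.0, 298.0], [519.0, 279.0]]
```

View pics/h3.png

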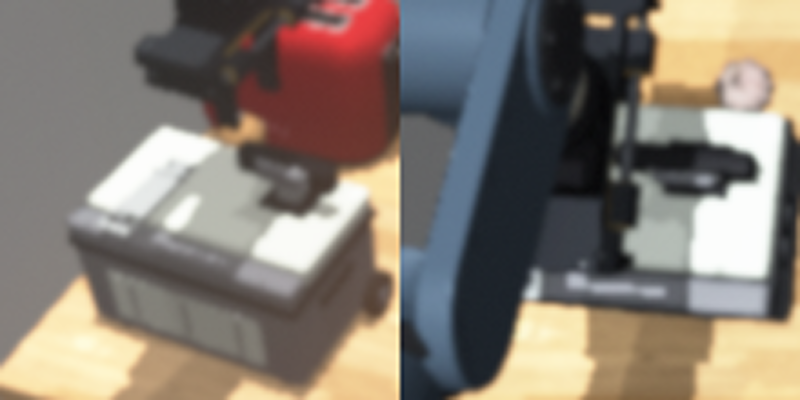

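The side view shows the hasp lying flat with its end at the front rim, about (115,228). In the top view the bar spans x 615–757, and the prediction was 615–756, so the box pose is good. Next is lowering the hand over the bar.

Emit:
move_arm --moves "-0.33 0 0 0 0 0 1;-0.33 0 0 0 0 0 1;-0.33 0 0 0 0 0 1;-0.33 0 0 0 0 0 1;-0.33 0 0.4 0 0 0 1;-0.33 0 0.6 0 0 0 1;-0.33 0 0.75 0 0 0 1;-0.33 0 0.83 0 0 0 1;-0.33 0 0.83 0 0 0 1"

```text
time: 7.6
position: [0.594, 0.0481, 0.1815]
tool_rot: [0.729, 0.684, -0.001, -0.001]
ft_force: [0.8, -0.2, -0.1]
grip_width: 0.0868
grip_force: 0.0
```

Emit:
move_arm --moves "0 0 0 0 0 0 0;0 0 0 0 0 0 0;0 0 0 0 0 0 0;0 0 0 0 0 0 0;0 0 0 0 0 0 0;0 0 0 0 0 0 0;0 0 0 0 0 0 0;0 0 0 0 0 0 0" --squeeze 25

```text
time: 8.4
position: [0.5944, 0.0474, 0.1825]
tool_rot: [0.73, 0.684, -0.0, -0.0]
ft_force: [-1.9, 0.2, 0.3]
grip_width: 0.0311
grip_force: 1.1
```

Emit:
move_arm --moves "0 0 0 0 0 0 0;0 0 0 0 0 0 0;0 0 0 0 0 0 0;0 0 0 0 0 0 0;0 0 0 0 0 0 0"

```text
time: 8.9
position: [0.5953, 0.0474, 0.1825]
tool_rot: [0.73, 0.684, 0.001, 0.001]
ft_force: [3.9, -0.6, -3.6]
grip_width: 0.0236
grip_force: 25.0
```

Emit:
move_arm --moves "0 0 -0.05 0 0 0 0;0 0 -0.12 0 0 0 0;0 0 -0.2 0 0 0 0;0 0 -0.28 0 0 0 0;0 0 -0.36 0 0 0 0;0 0 -0.44 0 0 0 0;0 0 -0.52 0 0 0 0;0 0 -0.58 0 0 0 0;0 0 -0.62 0 0 0 0;0 0 -0.62 0 0 0 0;0 0 -0.62 0 0 0 0" --squeeze 35

```text
time: 10.0
position: [0.5952, 0.0473, 0.2443]
tool_rot: [0.73, 0.684, 0.001, 0.001]
ft_force: [6.1, -1.0, -8.2]
grip_width: 0.0232
grip_force: 35.0
```

Emit:
move_arm --moves "0 0 -0.08 0 0 0 0;0 0 -0.16 0 0 0 0;0 0 -0.24 0 0 0 0;0 0 -0.32 0 0 0 0;0 0 -0.4 0 0 0 0;0 0 -0.47 0 0 0 0;0 0 -0.53 0 0 0 0;0 0 -0.57 0 0 0 0;0 0 -0.59 0 0 0 0;0 0 -0.59 0 0 0 0;0 0 -0.59 0 0 0 0"

```text
time: 11.1
position: [0.5952, 0.0473, 0.3025]
tool_rot: [0.73, 0.684, 0.0, 0.0]
ft_force: [7.4, -0.1, -8.2]
grip_width: 0.0231
grip_force: 35.0
```

Emit:
move_arm --moves "0 0 -0.02 0 0 0 0;0 0 -0.03 0 0 0 0;0 0 -0.03 0 0 0 0;0 0 -0.03 0 0 0 0"

```text
time: 11.5
position: [0.595, 0.0473, 0.3028]
tool_rot: [0.73, 0.684, -0.0, -0.001]
ft_force: [10.1, 0.1, -19.1]
grip_width: 0.0236
grip_force: 34.9
```

The hand stopped rising and the pull rose to 19 N, so the bar is at its second stop. I'll take one check picture before handing in.

```bash
python3 - <<'E'
from rig import robot
import cv2
cv2.imwrite("pics/h4.png",cv2.resize(robot.camera("side")["image"][100:240,100:250,::-1],(640,597),interpolation=cv2.INTER_CUBIC))
o=robot.get_obs();print(o['position'],o['ft_force'],o['grip_force'])
E
```

```text
[0.59502334 0.04734121 0.30277825] [ 10.880864    -0.62215778 -18.63359157] 34.94833345524967
```

View pics/h4.png

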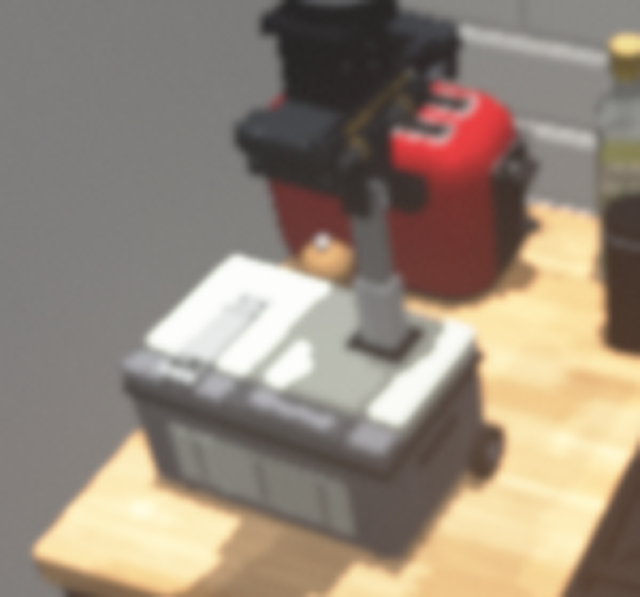

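The picture shows both tubes drawn out, from the bar at (390,185) down to the collar at (385,340). The hasp lies flat, from (250,295) to (180,370), and the mill is still standing at (325,255).

```bash
python3 -c "
from rig import robot
print(robot.hand_in())"
```

```text
the job is handed in; nothing more can be done
None
```

The job is handed in: the hasp is shut over the staple and the handle is held at its second stop, 120 mm up with a 35 N grip. Hand-in returned no verdict.

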